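# Close the sweet jars from a pile of lids

## Robot

A 7-joint arm with a two-finger parallel gripper is mounted at the origin on a cart in front of the work surface, level with it; the furniture and walls round the work are solid. World frame = base frame: x ahead of the robot, y to its left, z up, the work surface at z = 0. Lengths are in mm, angles in degrees, forces in N, time in s.
With the tool pointing down it reaches from about 425 to 950 mm from the base axis. Payload 4.7 kg.
Tool frame: the origin (TCP) lies on the front face of the gripper's body, between the roots of the fingers; the fingertips stand 73 mm ahead of it and the grasp point (between the pads) lies pinch_z ahead of it (pinch_z is the distance from the TCP to the grasp point, in mm); z points along the fingers, y is the line along which they close (so a half turn about z gives the same grasp; the last joint's range is limited). The gripper opens to 85 mm and grips with 20 to 120 N. Pads are 22 mm wide; open, the fingers measure 114 mm over their backs; the gripper's body (76 mm by 85 mm) begins 54 mm behind the grasp point. The pads swing forward as they close: fully open they stand 13 mm farther back than shut.
Start: joints at [-71.614, 26.849, -2.785, 87.806, 1.381, 65.374, -4.715], TCP at [231.291, 634.15, 303.935] pointing down, gripper open.
Joint ranges: [-148.3, 148.3], [-19.14, 114.17], [-79.39, 73.82], [5.75, 140.21], [-59.74, 239.74], [12.07, 113.84], [-152.46, 152.46]. Speed limits (degrees/s): [147.25, 147.25, 180, 180, 180, 180, 180].

## Interface

Orientations are given as a 3x3 rotation matrix whose columns are the frame's x, y, z axes.
In Python, from bench import * gives the robot as it stands.
- The arm moves only by the tool servo_tool, never from a script. Its argument "motion" is a list of rows, each a list of 7 numbers: the turn, a rotation vector about the tool's x, y, z in rad, then the shift along the tool's x, y, z in cm, then the gripper's target within -1 to 1 (fully open at 1, half-way at 0, shut at -1). In form: [[ax, ay, az, dx, dy, dz, jaw], ...]. A call has 1 to 10 rows; each row shifts and turns the commanded pose from where the row before left it, along the tool's axes as they then stand; what a row does not reach is not made up. A row lasts 1/12 s, in which the tool goes at most 41.7 mm and 7.16 degrees, less where a joint would pass 70% of its speed; a pose out of reach is approached as far as the arm can. A call is refused whole if a number of a shift passes 4.17 or a number of a turn 0.125, either way. A call with a gripper value outside its range is refused whole. The fingers move at their own pace and stop on an object; "newtons" is the grip in N (left out, the last holds). Time passes only in rows, so rows that do not move let the fingers close. It gives the time, the measured TCP pose, the force, the opening and the grip force at its end, in the units of the state.
- read_state(): the state, without advancing time (a new reading comes with each control period).
- get_image(name): name is "scene" or "top" or "wrist"; returns (picture, depth): 400x640x3 uint8, red, green, blue; 400x640 float32, mm along the optical axis (not along the pixel's ray), 0 where there is no reading.
- calibration(name): a dict with "vfov" (degrees; the focal length in pixels is half the picture's height over the tangent of half this angle, whatever the lens; pixels are square), "cx", "cy" (the principal point, pixels), "rvec" (rotation vector, rad) and "tvec" (3), from world to camera coordinates, as OpenCV has them. Camera axes: x right, y down, z forward; pixel columns grow to the right and rows downward; lengths in mm; the calibration is good to about 2 mm. A picture is of the moment at which its call begins: read the wrist's pose just before it. calibration takes no time and is no camera call; for the wrist camera it gives the pose at the moment of the call.
- sign_off(): hands the job in; it is judged then, once.
The state is a dict: "clock": time; "joint_positions": joint angles; "dq": joint speeds; "joint_efforts": joint torques, N m; "eef_pos": TCP position; "eef_rot": TCP orientation; "contact_force": force on the tool from outside, world axes, zero at the start; "moment": the same for the moment, N m; "finger_gap": opening from 0.0 (shut) to 1.0 (fully open); "gripper_force": force on a finger pad.
Only numpy, scipy, OpenCV 4.12 (cv2) and the standard library are available. Lean on these libraries where they do the work, as an engineer would, in place of code of your own. Each camera call takes 0.05 s, during which the arm holds its last target. There are 200 camera calls.

## Task

The four sweet jars on the counter have been refilled and their lids left in a pile, the largest at the bottom. Take the pile apart and close every jar with the lid that belongs to it (same colour as its sweets, and the one that fits its mouth), right side up and seated level on the rim with the plug in the mouth. Leave the jars standing where they are, and do not disturb the scoop and the price stamp.

Things in the scene. Friction and masses are not known exactly. Their poses are not given: they have to be found in the camera images.
- lid_brown: dark brown plastic lid, the largest of four: a ribbed round cap 68 mm wide and 15 mm thick, under it a white plug 51 mm wide and 7 mm deep with its lower edge bevelled 2 mm; 22 mm high in all. Starts in the pile of lids, lowest, on the counter. Origin: centre of the plug's underside; z points out of the cap's top.
- lid_mint: mint green plastic lid, the second largest of four: a ribbed round cap 57 mm wide and 15 mm thick, under it a white plug 40 mm wide and 7 mm deep with its lower edge bevelled 2 mm; 22 mm high in all. Starts in the pile of lids, standing on the dark brown lid. Origin: centre of the plug's underside; z points out of the cap's top.
- lid_cream: cream plastic lid, the second smallest of four: a ribbed round cap 46 mm wide and 15 mm thick, under it a white plug 29 mm wide and 7 mm deep with its lower edge bevelled 2 mm; 22 mm high in all. Starts in the pile of lids, standing on the mint green lid. Origin: centre of the plug's underside; z points out of the cap's top.
- lid_raspberry: raspberry red plastic lid, the smallest of four: a ribbed round cap 35 mm wide and 15 mm thick, under it a white plug 18.6 mm wide and 7 mm deep with its lower edge bevelled 2 mm; 22 mm high in all. Starts in the pile of lids, standing on the cream lid. Origin: centre of the plug's underside; z points out of the cap's top.
- jar_brown: loose open clear jar of dark brown sweets, 108 mm high: body 78 mm wide, above it a neck 66 mm wide and 16 mm high, mouth 58 mm wide; sweets end 24 mm below the rim. The dark brown lid's plug enters the mouth with about 3 mm play all round, the cap rests on the rim; the lid's origin is then 101 mm above the jar's. Origin: centre of the underside; z up.
- jar_mint: loose open clear jar of mint green sweets, 100 mm high: body 67 mm wide, above it a neck 55 mm wide and 16 mm high, mouth 47 mm wide; sweets end 24 mm below the rim. The mint green lid's plug enters the mouth with about 3 mm play all round, the cap rests on the rim; the lid's origin is then 93 mm above the jar's. Origin: centre of the underside; z up.
- jar_cream: loose open clear jar of cream sweets, 92 mm high: body 56 mm wide, above it a neck 44 mm wide and 16 mm high, mouth 36 mm wide; sweets end 24 mm below the rim. The cream lid's plug enters the mouth with about 3 mm play all round, the cap rests on the rim; the lid's origin is then 85 mm above the jar's. Origin: centre of the underside; z up.
- jar_raspberry: loose open clear jar of raspberry red sweets, 84 mm high: body 45 mm wide, above it a neck 33 mm wide and 16 mm high, mouth 25 mm wide; sweets end 24 mm below the rim. The raspberry red lid's plug enters the mouth with about 3 mm play all round, the cap rests on the rim; the lid's origin is then 77 mm above the jar's. Origin: centre of the underside; z up.
- scoop: metal sweet scoop with a red handle, 180x62x42 mm, lying on the counter at the left; not to be disturbed. Origin: centre of its underside; its handle points along +x of its frame.
- price_stamp: wooden price stamp with a turned brown knob, 33x58 mm, 76 mm high, standing on the counter near the front edge; not to be disturbed. Origin: centre of its underside. (At the back of the counter, from x = 0.60 on, fixed tall things stand behind the jars and the pile: a gumball machine in the middle and a chest of drawers at the left.)
Not all that is in view belongs to the job. Of the things shaped like the lid_brown, the brown one is meant.

How it is judged:
By the outcome, as a careful person would: the job done as asked, in the order asked, and still so for the second after the job is handed in, with the robot touching nothing.
It also fails if it takes over 106 s, if anything falls off the work surface, if the arm or the gripper's body presses on something with over 40 N, if the wrist force passes 120 N, or if a joint passes its speed limit or range.

## Working session

There is one attempt and no reset: what is moved stays moved. The work goes in short steps, Python scripts to look and compute and a tool call to move; the robot and the scene stay as the last step left them, time stands still between calls to the robot, and variables do not carry over. Pictures are saved under pics/ and viewed, at most 14 in all, crops included, and the job is handed in when it is done.

Besides the shell and the picture viewer there is one more tool, called after "Emit:" as a command line: name --pt "numbers of a row" for each row, then --argument value for the rest. servo_tool: Moves the arm, as the interface text tells. Its arguments: {"type":"object","properties":{"motion":{"type":"array"},"newtons":{"type":"number"}},"required":["motion"]}

```bash
mkdir -p pics; ls; python3 - <<'E'
from bench import *
import cv2,numpy as np
s=read_state();print({k:np.round(v,3).tolist() for k,v in s.items()})
for n in("scene","top"):
    p,d=get_image(n);cv2.imwrite(f"pics/{n}0.png",p[:,:,::-1]);np.save(f"{n}.npy",d);print(n,calibration(n))
E
```

```text
pics
{'clock': 0.0, 'joint_positions': [-71.614, 26.898, -2.784, 87.875, 1.383, 65.375, -4.718], 'dq': [-0.047, 0.03, 0.058, 0.02, 0.058, 0.026, -0.035], 'joint_efforts': [0.0, -51.032, -0.047, -23.77, 0.011, 0.008, -0.0], 'eef_pos': [231.172, 633.7, 302.845], 'eef_rot': [[-0.939, 0.343, -0.001], [0.343, 0.939, -0.002], [-0.0, -0.002, -1.0]], 'contact_force': [0.397, -0.185, -0.661], 'moment': [0.026, 0.016, -0.054], 'gripper_force': 0.0, 'finger_gap': 1.001}
scene {'vfov': 44.96882012821476, 'cx': 320.2206830075245, 'cy': 200.14084506053717, 'rvec': array([ 2.14437784, -1.08667941,  0.46131272]), 'tvec': array([-210.65056481,  361.23008052, 1084.53541731])}
top {'vfov': 57.472861882441315, 'cx': 318.9102648414912, 'cy': 201.80290769486703, 'rvec': array([ 2.08667949, -2.13378027,  0.22069574]), 'tvec': array([  97.02487423,  479.26115057, 1020.3692455 ])}
```

View pics/scene0.png

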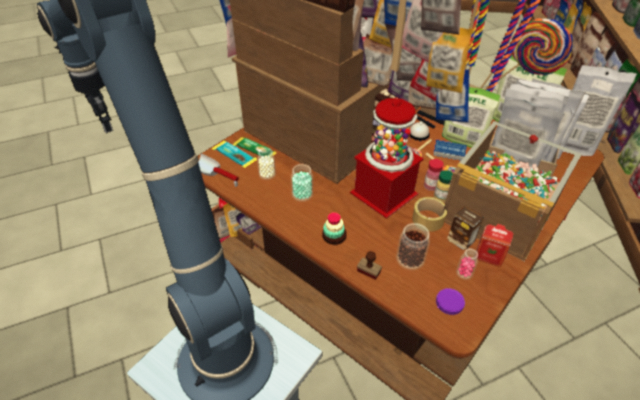

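View pics/top0.png

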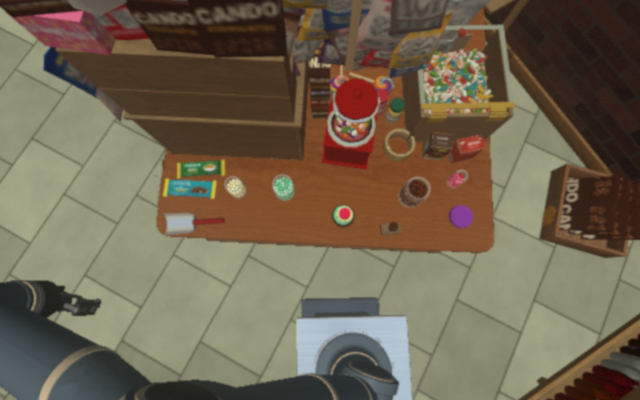

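The scene view shows the cream jar at (266,165), mint jar at (302,183), pile at (334,228), stamp at (370,265), brown jar at (413,247) and raspberry jar at (467,262). A lone purple lid at (450,300) is a decoy; the brown lid is at the bottom of the pile, around (334,237). The scoop is at (215,172). The gumball machine stands behind.

```bash
cat > h.py <<'E'
from bench import *
import cv2,numpy as np
def cam(n,c=None):
    c=c or calibration(n);f=200/np.tan(np.radians(c["vfov"]/2));R=cv2.Rodrigues(np.array(c["rvec"]))[0]
    return f,c["cx"],c["cy"],R,np.array(c["tvec"])
def cloud(d,C):
    f,cx,cy,R,t=C;v,u=np.mgrid[:d.shape[0],:d.shape[1]]
    P=np.stack([(u-cx)/f*d,(v-cy)/f*d,d],-1);return (P-t)@R
def ray(u,v,z,C):
    f,cx,cy,R,t=C;o=-R.T@t;k=R.T@np.array([(u-cx)/f,(v-cy)/f,1]);return o+k*(z-o[2])/k[2]
E
python3 - <<'E'
from h import *
p=cv2.imread("pics/top0.png");W=cloud(np.load("top.npy"),cam("top"))
d=np.load("top.npy")
for n,(u,v) in dict(cream=(235,187),mint=(284,187),pile=(344,215),brown=(414,191),rasp=(458,178),stamp=(390,228),scoop=(195,222),gum=(350,140)).items():
    w=W[v-22:v+23,u-22:u+23].reshape(-1,3);dd=d[v-22:v+23,u-22:u+23].ravel()
    c=w[v*0+22*45+22]
    m=(dd>0)&(w[:,2]>12)&(w[:,2]<130);q=w[m]
    print(n,c.round(),m.sum(),q.min(0).round(),q.max(0).round(),((np.percentile(q,2,0)+np.percentile(q,98,0))/2).round(1))
a=cv2.resize(p[150:250,150:310],None,fx=5,fy=5,interpolation=3)[:300];
a=cv2.resize(p[165:245,220:330],None,fx=5,fy=5,interpolation=3);b=cv2.resize(p[165:215,390:500],None,fx=5,fy=5,interpolation=3)
cv2.imwrite("pics/c1.png",np.vstack([a[:300],b]))
S=cloud(np.load("scene.npy"),cam("scene"));ds=np.load("scene.npy")
for n,(u,v) in dict(cream=(266,165),mint=(302,183),pile=(334,228),brown=(413,247),rasp=(467,262),stamp=(370,265)).items():
    w=S[v-24:v+25,u-22:u+23].reshape(-1,3);q=w[(w[:,2]>12)&(w[:,2]<130)]
    print(n,q.min(0).round(),q.max(0).round(),((np.percentile(q,2,0)+np.percentile(q,98,0))/2).round(1))
E
```

```text
cream [530. 332.  59.] 410 [506. 307.  12.] [611. 413.  96.] [549.  358.5  53.1]
mint [523. 187.  71.] 512 [495. 158.  12.] [558. 224. 104.] [524.7 190.   59.8]
pile [434.  17.  88.] 395 [413. -15.  13.] [480.  48.  92.] [445.6  16.5  52.8]
brown [ 502. -188.   76.] 762 [ 465. -225.   12.] [ 542. -152.  113.] [ 500.1 -186.9   63.5]
rasp [ 536. -317.   80.] 403 [ 523. -395.   12.] [ 626. -276.   88.] [ 572.5 -330.7   49.5]
stamp [ 397. -114.   69.] 238 [ 385. -194.   14.] [470. -94.  79.] [ 427.2 -140.6   47.5]
scoop [432. 452.  38.] 275 [401. 386.  12.] [462. 528.  42.] [432.7 456.4  27. ]
gum [634.  -3. 146.] 476 [602. -58.  13.] [625.  57. 125.] [6.135e+02 4.000e-01 7.040e+01]
cream [500. 302.  12.] [651. 493.  95.] [575.7 385.   51.9]
mint [490. 154.  12.] [641. 292. 105.] [564.3 208.6  56.8]
pile [408. -19.  12.] [473.  44.  91.] [434.5   9.5  51.2]
brown [ 460. -233.   12.] [ 631. -154.  111.] [ 542.3 -196.4   61.4]
rasp [ 517. -367.   12.] [ 664. -250.   92.] [ 576.1 -313.6   49.2]
stamp [ 380. -156.   12.] [418. -96.  79.] [ 398.6 -126.7   44.2]
```

View pics/c1.png

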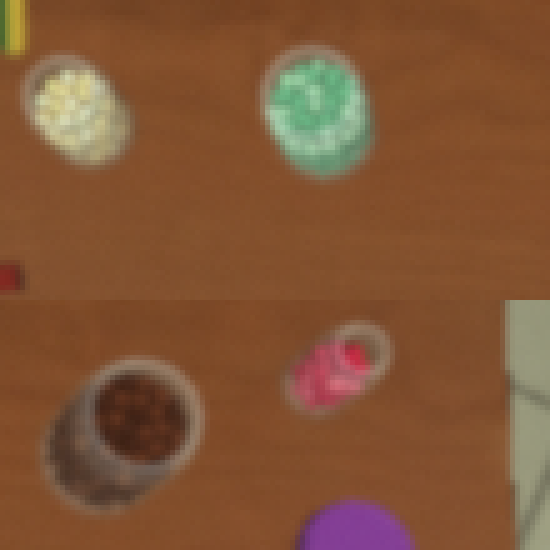

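The crop shows the rims: cream at about (65,95), mint at (313,93), brown at (148,410), raspberry at (360,347). The purple lid is separate.

```bash
python3 - <<'E'
from h import *
for cn in("top","scene"):
    d=np.load(cn+".npy");w=cloud(d,cam(cn)).reshape(-1,3);w=w[d.ravel()>0]
    for n,(x,y,r,h) in dict(cream=(530,332,45,92),mint=(523,187,50,100),brown=(502,-188,55,108),rasp=(538,-318,38,84)).items():
        q=w[(np.hypot(w[:,0]-x,w[:,1]-y)<r)]
        a=q[abs(q[:,2]-h)<7];b=q[(q[:,2]>20)&(q[:,2]<h-20)]
        f=lambda q:((q.min(0)+q.max(0))/2).round(1)[:2].tolist()+[len(q)]+(np.ptp(q,axis=0)).round()[:2].tolist()
        print(cn,n,f(a) if len(a) else 0,f(b))
    for z0,z1 in((3,20),(26,42),(48,64),(70,95),(86,92)):
        q=w[(np.hypot(w[:,0]-438,w[:,1]-14)<50)&(w[:,2]>z0)&(w[:,2]<z1)]
        print(cn,"pile",z0,q.min(0).round(),q.max(0).round(),((q.min(0)+q.max(0))/2).round(1),q.mean(0).round(1))
# nearby obstacles
    print([ (n,w[(abs(w[:,0]-x)<70)&(abs(w[:,1]-y)<70)&(w[:,2]>115)].round()[:1].tolist()) for n,x,y in(("b",502,-188),("r",538,-318),("c",530,332),("m",523,187))])
E
```

```text
top cream [533.5, 334.6, 81, 43.0, 44.0] [533.1, 334.3, 227, 54.0, 55.0]
top mint [528.4, 191.2, 97, 54.0, 54.0] [526.3, 191.4, 317, 63.0, 66.0]
top brown [504.8, -190.7, 127, 67.0, 65.0] [503.7, -188.6, 501, 77.0, 73.0]
top rasp [546.1, -327.5, 59, 32.0, 32.0] [544.8, -324.8, 151, 43.0, 42.0]
top pile 3 [394. -31.   3.] [483.  63.  20.] [438.4  16.   11.5] [433.   18.6  12.1]
top pile 26 [417. -11.  27.] [472.  46.  42.] [444.3  17.5  34.3] [436.8  25.8  38.8]
top pile 48 [421.  -6.  50.] [465.  38.  64.] [442.6  15.9  57.1] [436.3  20.   60.6]
top pile 70 [424.  -1.  70.] [460.  33.  92.] [442.1  16.   80.9] [440.5  16.5  86.4]
top pile 86 [425.   2.  86.] [457.  31.  92.] [441.   16.4  88.8] [441.5  16.   87.9]
[('b', []), ('r', []), ('c', []), ('m', [])]
scene cream [530.7, 331.0, 71, 47.0, 45.0] [528.5, 329.5, 268, 58.0, 55.0]
scene mint [524.7, 188.3, 99, 54.0, 56.0] [524.1, 186.6, 429, 68.0, 66.0]
scene brown [499.6, -193.5, 165, 65.0, 65.0] [499.3, -194.1, 764, 79.0, 77.0]
scene rasp [542.1, -329.3, 80, 37.0, 33.0] [540.4, -330.3, 244, 47.0, 43.0]
scene pile 3 [398. -29.   3.] [485.  56.  20.] [441.7  13.4  11.5] [426.5   1.7  13.6]
scene pile 26 [411. -15.  26.] [462.  38.  42.] [436.3  11.5  34. ] [426.5   4.   36.8]
scene pile 48 [416. -10.  49.] [453.  33.  64.] [434.6  11.5  56.3] [428.6   4.4  58.7]
scene pile 70 [419.  -4.  72.] [455.  30.  91.] [436.9  13.2  81.4] [434.6  11.7  84.4]
scene pile 86 [420.  -2.  86.] [453.  29.  91.] [436.4  13.8  88.5] [436.3  13.   87.5]
[('b', []), ('r', []), ('c', []), ('m', [])]
```

```bash
python3 - <<'E'
import bench;print([x for x in dir(bench) if x[0]!='_'])
from h import *
s=read_state();p,d=get_image("wrist");c=calibration("wrist");cv2.imwrite("pics/w0.png",p[:,:,::-1])
W=cloud(d,cam("wrist",c));T=(W-s["eef_pos"])@np.array(s["eef_rot"])
m=(d>0)&(T[...,2]<100)&(T[...,2]>0);q=T[m]
print(m.sum(),q.min(0).round(1),q.max(0).round(1), np.percentile(q,[50,90,99],axis=0).round(1))
f,cx,cy,R,t=cam("wrist",c);print("cam in tool",np.array(s["eef_rot"]).T@(-R.T@t-s["eef_pos"]),(R@np.array(s["eef_rot"])).round(3))
E
```

```text
['PlanningError', 'calibration', 'get_image', 'pinch_z', 'read_state', 'sign_off']
19315 [-12.2 -74.2   0. ] [17.5 75.6 58.7] [[  7.7 -31.7   8.4]
 [ 12.5  62.9  41.8]
 [ 14.   72.3  54.8]]
cam in tool [ 79.95038727   0.75305615 -71.21011008] [[-0.     1.    -0.   ]
 [-0.95  -0.    -0.311]
 [-0.311  0.     0.95 ]]
```

View pics/w0.png

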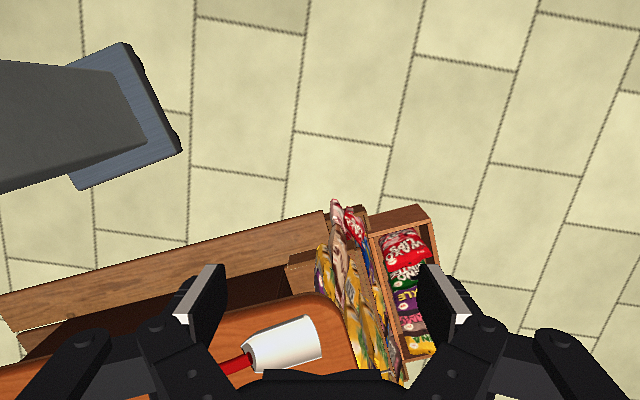

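The wrist view shows the open fingers at (205,290) and (445,290), with the scoop below at (285,345). I'll align the tool and pass over the cream and mint jars for a close look.

Emit:
servo_tool --pt "0 0 -0.117 0 0 0 1" --pt "0 0 -0.117 0 0 0 1" --pt "0 0 -0.116 0 0 0 1" --pt "0 0 0 -2 -2.5 0 1" --pt "0 0 0 -2 -2.5 0 1" --pt "0 0 0 -2 -2.5 0 1" --pt "0 0 0 -2 -2.5 0 1" --newtons 40

```text
clock: 0.73
eef_pos: [311.9, 532.8, 303.5]
eef_rot: [[-1.0, -0.001, -0.0], [-0.001, 1.0, -0.001], [0.0, -0.001, -1.0]]
contact_force: [0.6, 0.6, -0.6]
finger_gap: 0.995
gripper_force: 0.0
```

Emit:
servo_tool --pt "0 0 0 -2 -2.7 0 1" --pt "0 0 0 -2 -2.7 0 1" --pt "0 0 0 -2 -2.7 0 1" --pt "0 0 0 -2 -2.7 0 1" --pt "0 0 0 -2 -2.7 0 1" --pt "0 0 0 -2 -2.7 0 1" --pt "0 0 0 -2 -2.7 0 1" --pt "0 0 0 -2 -2.7 0 1" --pt "0 0 0 -2 -2.7 0 1" --pt "0 0 0 -2 -2.7 0 1"

```text
clock: 1.57
eef_pos: [512.0, 262.6, 303.7]
eef_rot: [[-1.0, -0.0, -0.0], [-0.0, 1.0, -0.0], [0.0, -0.0, -1.0]]
contact_force: [0.4, 0.1, 0.6]
finger_gap: 1.001
gripper_force: 0.0
```

Emit:
servo_tool --pt "0 0 0 -1 -1.5 0 1" --pt "0 0 0 0 0 0 1" --pt "0 0 0 0 0 0 1"

```text
clock: 1.82
eef_pos: [521.8, 248.0, 303.6]
eef_rot: [[-1.0, 0.003, -0.001], [0.003, 1.0, -0.0], [0.001, -0.0, -1.0]]
contact_force: [-0.2, 0.5, 0.3]
finger_gap: 1.003
gripper_force: 0.0
```

View pics/w1.png

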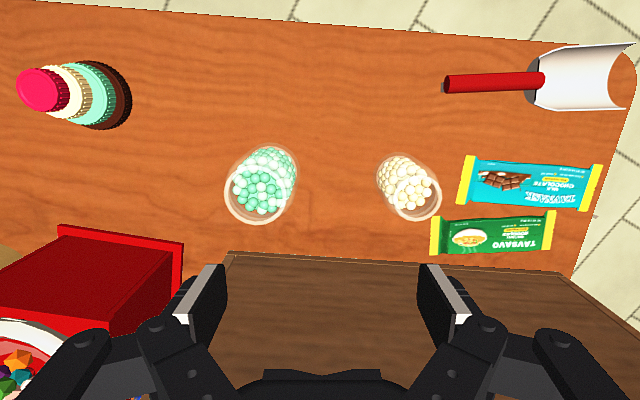

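The wrist view shows the mint rim at (255,190), the cream rim at (410,190), and the pile at (75,92). The measured jar positions are clear. Next I'll go over the pile.

Emit:
servo_tool --pt "0 0 0 1 -2.9 0.5 1" --pt "0 0 0 1 -2.9 0.5 1" --pt "0 0 0 1 -2.9 0.5 1" --pt "0 0 0 1 -2.9 0.5 1" --pt "0 0 0 1 -2.9 0.5 1" --pt "0 0 0 1 -2.9 0.5 1" --pt "0 0 0 1 -2.9 0.5 1" --pt "0 0 0 1 -3 0.5 1" --pt "0 0 0 0 0 0 1" --pt "0 0 0 0 0 0 1"

```text
clock: 2.7
eef_pos: [440.6, 16.4, 263.8]
eef_rot: [[-1.0, 0.0, -0.0], [0.0, 1.0, 0.001], [0.0, 0.001, -1.0]]
contact_force: [0.2, 1.0, -0.1]
finger_gap: 0.998
gripper_force: 0.0
```

```bash
cat >> h.py <<'E'
def caps(W,x=439,y=14.5):
    w=W.reshape(-1,3);w=w[np.hypot(w[:,0]-x,w[:,1]-y)<50]
    for n,h,D in(("rasp",88,35),("cream",66,46),("mint",44,57),("brown",22,68)):
        q=w[abs(w[:,2]-h)<3]
        if len(q)<20: print(n,len(q));continue
        (cx,cy),r=cv2.minEnclosingCircle(q[:,:2].astype(np.float32))
        print(n,len(q),"encl",round(cx,1),round(cy,1),"r",round(r,1),"z",q[:,2].mean().round(1))
E
python3 - <<'E'
from h import *
p,d,W,C,s=look("w2");caps(W);rims(W,["brown"])
E
```

```text
tcp [440.6  16.4 263.8] 2.7 gap 0.998
rasp 1413 encl 439.1 15.0 r 17.5 z 88.5
cream 610 encl 440.4 13.9 r 23.0 z 66.5
mint 640 encl 441.9 16.4 r 28.3 z 44.6
brown 615 encl 443.7 14.9 r 33.8 z 22.7
brown 1923 encl 502.6 -191.9 r 33.7 mid [ 501.7 -191.5  107.2]
```

View pics/w2.png

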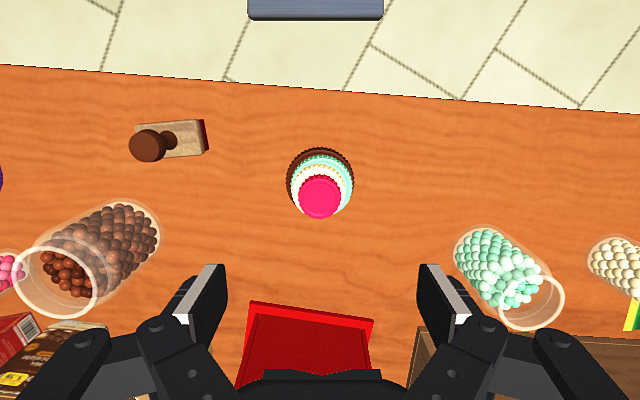

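The pile is at (320,185) with red on top and brown lowest. The stamp is at (165,140), 80+ px clear. The close view confirms the lid order. Next I'll grip the raspberry lid.

Emit:
servo_tool --pt "0 0 0 0.15 -0.14 3 1" --pt "0 0 0 0 0 3 1" --pt "0 0 0 0 0 3 1" --pt "0 0 0 0 0 2 1" --pt "0 0 0 0 0 1.1 1" --pt "0 0 0 0 0 0 0" --pt "0 0 0 0 0 0 -0.2" --pt "0 0 0 0 0 0 -0.4" --pt "0 0 0 0 0 0 -1" --pt "0 0 0 0 0 0 -1" --newtons 40

```text
clock: 3.58
eef_pos: [440.9, 15.2, 144.1]
eef_rot: [[-1.0, -0.001, 0.003], [-0.001, 1.0, 0.001], [-0.003, 0.001, -1.0]]
contact_force: [0.0, 0.4, 2.7]
finger_gap: 0.39
gripper_force: 39.5
```

Emit:
servo_tool --pt "0 0 0 0 0 0 -1" --pt "0 0 0 0 0 0 -1" --pt "0 0 0 0 0 0 -1"

```text
clock: 3.83
eef_pos: [440.9, 15.1, 144.0]
eef_rot: [[-1.0, -0.0, 0.003], [-0.0, 1.0, 0.001], [-0.003, 0.001, -1.0]]
contact_force: [-0.4, 0.5, 5.8]
finger_gap: 0.388
gripper_force: 39.8
```

Emit:
servo_tool --pt "0 0 0 0 0 -0.5 -1" --pt "0 0 0 0 0 -1.5 -1" --pt "0 0 0 0 0 -3 -1" --pt "0 0 0 0 0 -3.5 -1" --pt "0 0 0 0 0 -2 -1" --pt "0 0 0 0 -1 0 -1" --pt "0 0 0 0 -2 0 -1"

```text
clock: 4.42
eef_pos: [440.4, -13.9, 249.2]
eef_rot: [[-1.0, -0.005, 0.003], [-0.005, 1.0, 0.001], [-0.003, 0.001, -1.0]]
contact_force: [0.5, -0.3, -0.6]
finger_gap: 0.394
gripper_force: 39.8
```

Emit:
servo_tool --pt "0 0 0 -1 -3 0 -1" --pt "0 0 0 -1 -3 0 -1" --pt "0 0 0 -1 -3 0 -1" --pt "0 0 0 -1 -3 0 -1" --pt "0 0 0 -1 -3 0 -1" --pt "0 0 0 -1 -3 0 -1" --pt "0 0 0 -1 -3 0 -1" --pt "0 0 0 -1 -3 0 -1" --pt "0 0 0 -1 -3 0 -1" --pt "0 0 0 -1 -3 0 -1"

```text
clock: 5.25
eef_pos: [539.3, -316.9, 246.7]
eef_rot: [[-1.0, 0.0, -0.002], [0.0, 1.0, 0.001], [0.002, 0.001, -1.0]]
contact_force: [-0.1, -0.0, 0.0]
finger_gap: 0.39
gripper_force: 39.8
```

Emit:
servo_tool --pt "0 0 0 -0.3 -1.3 0 -1" --pt "0 0 0 0 0 0 -1" --pt "0 0 0 0 0 0 -1"

```text
clock: 5.5
eef_pos: [542.0, -328.2, 246.7]
eef_rot: [[-1.0, 0.001, -0.002], [0.001, 1.0, 0.001], [0.002, 0.001, -1.0]]
contact_force: [0.3, 1.1, -0.3]
finger_gap: 0.389
gripper_force: 39.8
```

```bash
cat >> h.py <<'E'
def held(W,s,d,D):
    T=(W-s["eef_pos"])@np.array(s["eef_rot"])
    q=T[(np.abs(T[...,1])<D/2-3)&(np.abs(T[...,0])<D/2+6)&(T[...,2]>45)&(T[...,2]<95)]
    if len(q): print("held",len(q),q.min(0).round(1),q.max(0).round(1),np.median(q,0).round(1))
E
python3 - <<'E'
from h import *
p,d,W,C,s=look("w3");rims(W,["rasp","brown"]);caps(W);held(W,s,d,35)
E
```

```text
tcp [ 542.  -328.2  246.7] 5.5 gap 0.389
rasp 728 encl 543.9 -328.9 r 16.5 mid [ 543.6 -328.8   83.3]
brown 2695 encl 502.2 -192.9 r 33.5 mid [ 502.1 -193.4  107.3]
rasp 0
cream 0
mint 0
brown 0
held 4595 [-14.7 -14.5  53.1] [19.9 14.5 70.5] [ 5.6  0.4 55.8]
```

View pics/w3.png

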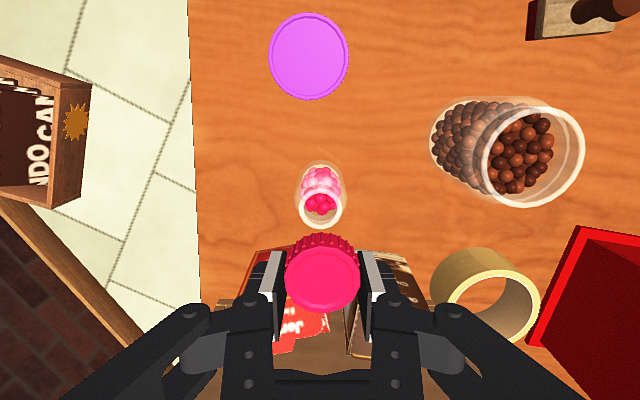

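The held raspberry lid is at (320,275), the raspberry jar mouth at (320,208), and the brown jar mouth at (532,157). All other objects are undisturbed.

Emit:
servo_tool --pt "0 0 0 -0.4 -0.07 2 -1" --pt "0 0 0 0 0 3 -1" --pt "0 0 0 0 0 2 -1" --pt "0 0 0 0 0 0.9 -1" --pt "0 0 0 0 0 0 -1" --pt "0 0 0 0 0 0 -1"

```text
clock: 6.05
eef_pos: [547.2, -327.9, 169.2]
eef_rot: [[-1.0, -0.002, 0.0], [-0.002, 1.0, 0.001], [-0.0, 0.001, -1.0]]
contact_force: [-0.2, -0.2, 0.4]
finger_gap: 0.394
gripper_force: 39.8
```

```bash
python3 - <<'E'
from h import *
p,d,W,C,s=look("w4");rims(W,["rasp"]);held(W,s,d,35)
T=(W-s["eef_pos"])@np.array(s["eef_rot"]);m=(abs(T[...,1])<12)&(abs(T[...,0]-2)<12)&(abs(T[...,2]-56)<5);q=T[m]
A=np.c_[q[:,:2],np.ones(len(q))];print("tilt deg",np.degrees(np.linalg.lstsq(A,q[:,2],rcond=None)[0][:2]).round(2))
print(W[(W[...,0]>560)&(W[...,0]<640)&(abs(W[...,1]+328)<60)&(W[...,2]>20)][:, [0,2]].min(0))
E
```

```text
tcp [ 547.2 -327.9  169.2] 6.05 gap 0.394
rasp 729 encl 542.9 -328.9 r 16.3 mid [ 536.2 -329.1   83.3]
held 5432 [-14.6 -14.5  53.3] [20.  14.5 95. ] [ 8.5  0.  55.9]
tilt deg [-0.05  0.72]
[560.00287008  20.00535946]
```

Emit:
servo_tool --pt "0 0 0 0.1 -0.1 0.2 -1" --pt "0 0 0 0 0 0.4 -1" --pt "0 0 0 0 0 0.3 -1" --pt "0 0 0 0 0 0.3 -1" --pt "0 0 0 0 0 0.1 -1" --pt "0 0 0 0 0 0 -1"

```text
clock: 6.6
eef_pos: [545.9, -329.8, 155.5]
eef_rot: [[-1.0, -0.0, -0.001], [-0.0, 1.0, 0.0], [0.001, 0.0, -1.0]]
contact_force: [-0.3, 1.0, -0.7]
finger_gap: 0.388
gripper_force: 39.9
```

Emit:
servo_tool --pt "0 0 0 0 0 0.05 -1" --pt "0 0 0 0 0 0 0.1" --pt "0 0 0 0 0 0 0.3" --pt "0 0 0 0 0 0 0.5" --pt "0 0 0 0 0 -1 0.5" --pt "0 0 0 0 0 -3 0.6" --pt "0 0 0 0 0 -3 0.6" --pt "0 0 0 0 0 -2 0.6" --pt "0 0 0 0 0 0 0.6"

```text
clock: 7.35
eef_pos: [548.0, -331.6, 251.5]
eef_rot: [[-1.0, 0.0, 0.009], [0.0, 1.0, -0.005], [-0.009, -0.005, -1.0]]
contact_force: [1.3, 0.1, 0.7]
finger_gap: 0.798
gripper_force: 0.0
```

```bash
cat >> h.py <<'E'
def seated(W,n):
    x,y,h,D=J[n];w=W.reshape(-1,3);q=w[(np.hypot(w[:,0]-x,w[:,1]-y)<D/2+8)&(abs(w[:,2]-h-15)<8)]
    (cx,cy),r=cv2.minEnclosingCircle(q[q[:,2]>h+13][:,:2].astype(np.float32))
    k=q[np.hypot(q[:,0]-cx,q[:,1]-cy)<r-4];A=np.c_[k[:,:2]-[cx,cy],np.ones(len(k))];c=np.linalg.lstsq(A,k[:,2],rcond=None)[0]
    print(n,"lid at",round(cx,1),round(cy,1),"r",round(r,1),"top z",c[2].round(1),"expect",h+15,"tilt",np.degrees(c[:2]).round(1))
E
python3 - <<'E'
from h import *
p,d,W,C,s=look("w5");seated(W,"rasp")
E
```

```text
tcp [ 548.  -331.6  251.5] 7.35 gap 0.798
rasp lid at 543.5 -329.1 r 17.3 top z 99.3 expect 99 tilt [-0.2 -0.1]
```

Emit:
servo_tool --pt "0 0 0 0 2 0 1" --pt "0 0 0 1 3.2 0 1" --pt "0 0 0 1 3.2 0 1" --pt "0 0 0 1 3.2 0 1" --pt "0 0 0 1 3.2 0 1" --pt "0 0 0 1 3.2 0 1" --pt "0 0 0 1 3.2 0 1" --pt "0 0 0 1 3.2 0 1" --pt "0 0 0 1 3.2 0 1" --pt "0 0 0 1 3.2 0 1"

```text
clock: 8.23
eef_pos: [454.5, -20.5, 244.8]
eef_rot: [[-1.0, -0.0, -0.001], [-0.0, 1.0, -0.0], [0.001, -0.0, -1.0]]
contact_force: [0.6, 1.4, -0.0]
finger_gap: 1.005
gripper_force: 0.0
```

Emit:
servo_tool --pt "0 0 0 1 3 2 1" --pt "0 0 0 0.8 0.8 2 1" --pt "0 0 0 0 0 1 1" --pt "0 0 0 0 0 0 1" --pt "0 0 0 0 0 0 1"

```text
clock: 8.65
eef_pos: [437.5, 16.0, 194.9]
eef_rot: [[-1.0, -0.0, -0.002], [-0.0, 1.0, -0.0], [0.002, -0.0, -1.0]]
contact_force: [0.3, 0.1, 1.7]
finger_gap: 1.001
gripper_force: 0.0
```

```bash
python3 - <<'E'
from h import *
p,d,W,C,s=look("w6");caps(W);print(np.array(s["eef_rot"]).round(3).tolist())
E
```

```text
tcp [437.5  16.  194.9] 8.65 gap 1.001
rasp 0
cream 3490 encl 440.3 13.9 r 23.1 z 66.4
mint 1025 encl 442.3 16.4 r 28.6 z 44.6
brown 981 encl 443.8 14.9 r 34.1 z 22.6
[[-1.0, -0.0, -0.002], [-0.0, 1.0, -0.0], [0.002, -0.0, -1.0]]
```

Emit:
servo_tool --pt "0 0 0 -0.28 -0.21 2.5 1" --pt "0 0 0 0 0 2.5 1" --pt "0 0 0 0 0 1.6 1" --pt "0 0 0 0 0 0.8 1" --pt "0 0 0 0 0 0 0.2" --pt "0 0 0 0 0 0 0.1" --pt "0 0 0 0 0 0 -1" --pt "0 0 0 0 0 0 -1" --pt "0 0 0 0 0 0 -1" --pt "0 0 0 0 0 0 -1" --newtons 40

```text
clock: 9.53
eef_pos: [441.7, 13.9, 122.8]
eef_rot: [[-1.0, 0.0, 0.003], [0.0, 1.0, 0.0], [-0.003, 0.0, -1.0]]
contact_force: [-0.5, -0.1, 6.4]
finger_gap: 0.52
gripper_force: 40.4
```

Emit:
servo_tool --pt "0 0 0 0 0 -0.5 -1" --pt "0 0 0 0 0 -1.5 -1" --pt "0 0 0 0 0 -3 -1" --pt "0 0 0 0 0 -3.5 -1" --pt "0 0 0 0 1 -2.3 -1" --pt "0 0 0 0 2 -1 -1" --pt "0 0 0 -1 3 0 -1" --pt "0 0 0 -1 3 0 -1" --pt "0 0 0 -1 3 0 -1" --pt "0 0 0 -1 3 0 -1"

```text
clock: 10.37
eef_pos: [480.8, 165.4, 240.4]
eef_rot: [[-1.0, -0.0, 0.001], [-0.0, 1.0, 0.001], [-0.001, 0.001, -1.0]]
contact_force: [0.5, -0.4, -0.0]
finger_gap: 0.519
gripper_force: 40.9
```

Emit:
servo_tool --pt "0 0 0 -1 3 0 -1" --pt "0 0 0 -1 3 0 -1" --pt "0 0 0 -1 3 0 -1" --pt "0 0 0 -1 3 0 -1" --pt "0 0 0 -1 3 0 -1" --pt "0 0 0 0 2 0 -1" --pt "0 0 0 0 0 0 -1" --pt "0 0 0 0 0 0 -1"

```text
clock: 11.03
eef_pos: [530.0, 335.3, 239.5]
eef_rot: [[-1.0, -0.003, -0.0], [-0.003, 1.0, 0.0], [0.0, 0.0, -1.0]]
contact_force: [0.3, -0.2, -0.1]
finger_gap: 0.518
gripper_force: 40.9
```

```bash
cat >> h.py <<'E'
def heldfit(W,s,D,z=57):
    T=(W-s["eef_pos"])@np.array(s["eef_rot"])
    q=T[(abs(T[...,1])<D/2-2)&(abs(T[...,0])<D/2+6)&(abs(T[...,2]-z)<5)]
    zt=np.median(q[:,2]);q=q[abs(q[:,2]-zt)<2.5]
    k=q[abs(q[:,1])<4];A=np.c_[q[:,:2],np.ones(len(q))];c=np.linalg.lstsq(A,q[:,2],rcond=None)[0]
    print("held top z",zt.round(1),"x centre",(k[:,0].max()-D/2).round(1),"xrange",k[:,0].min().round(1),k[:,0].max().round(1),"tilt",np.degrees(c[:2]).round(1),"origin z",(zt+22).round(1))
E
python3 - <<'E'
from h import *
p,d,W,C,s=look("w7");rims(W,["cream","mint"]);heldfit(W,s,46);caps(W)
E
```

```text
tcp [530.  335.3 239.5] 11.03 gap 0.518
cream 767 encl 531.8 334.1 r 22.0 mid [526.  334.1  91.3]
mint 1966 encl 526.2 190.6 r 27.9 mid [525.9 191.1  99.2]
held top z 56.5 x centre 1.7 xrange -21.1 24.7 tilt [0.  0.2] origin z 78.5
rasp 0
cream 0
mint 0
brown 0
```

Emit:
servo_tool --pt "0 0 0 -0.35 -0.13 2 -1" --pt "0 0 0 0 0 2.5 -1" --pt "0 0 0 0 0 1.5 -1" --pt "0 0 0 0 0 0.5 -1" --pt "0 0 0 0 0 0 -1" --pt "0 0 0 0 0 0 -1"

```text
clock: 11.58
eef_pos: [534.7, 331.9, 175.3]
eef_rot: [[-1.0, 0.001, 0.001], [0.001, 1.0, 0.0], [-0.001, 0.0, -1.0]]
contact_force: [0.4, -0.1, -0.2]
finger_gap: 0.521
gripper_force: 40.9
```

Emit:
servo_tool --pt "0 0 0 0.1 0.17 0.1 -1" --pt "0 0 0 0 0 0.4 -1" --pt "0 0 0 0 0 0.3 -1" --pt "0 0 0 0 0 0.2 -1" --pt "0 0 0 0 0 0.1 -1" --pt "0 0 0 0 0 0 -1"

```text
clock: 12.08
eef_pos: [533.3, 334.6, 164.0]
eef_rot: [[-1.0, -0.0, 0.0], [-0.0, 1.0, 0.0], [-0.0, 0.0, -1.0]]
contact_force: [-0.7, 0.3, 2.5]
finger_gap: 0.52
gripper_force: 41.2
```

Emit:
servo_tool --pt "0 0 0 0 0 0 0.2" --pt "0 0 0 0 0 0 0.5" --pt "0 0 0 0 0 0 0.7" --pt "0 0 0 0 0 -0.8 0.7" --pt "0 0 0 0 0 -3 0.7" --pt "0 0 0 0 0 -3 0.7" --pt "0 0 0 0 0 -1.5 0.7" --pt "0 0 0 0 0 0 0.7"

```text
clock: 12.75
eef_pos: [535.0, 335.5, 251.4]
eef_rot: [[-1.0, -0.0, 0.007], [0.0, 1.0, 0.005], [-0.007, 0.005, -1.0]]
contact_force: [0.6, 1.1, 0.0]
finger_gap: 0.85
gripper_force: 0.0
```

```bash
python3 - <<'E'
from h import *
p,d,W,C,s=look("w8");seated(W,"cream")
E
```

```text
tcp [535.  335.5 251.4] 12.75 gap 0.85
cream lid at 531.6 334.6 r 22.9 top z 107.3 expect 107 tilt [ 0. -0.]
```

Emit:
servo_tool --pt "0 0 0 0 -2 0 1" --pt "0 0 0 1 -3 0 1" --pt "0 0 0 1 -3 0 1" --pt "0 0 0 1 -3 0 1" --pt "0 0 0 1 -3 0 1" --pt "0 0 0 1 -3 0 1" --pt "0 0 0 1 -3 0 1" --pt "0 0 0 1 -3 0 1" --pt "0 0 0 1 -3 0 1" --pt "0 0 0 1 -3 0 1"

```text
clock: 13.63
eef_pos: [441.7, 42.9, 245.4]
eef_rot: [[-1.0, -0.0, -0.002], [-0.0, 1.0, -0.0], [0.002, -0.0, -1.0]]
contact_force: [0.6, 0.4, 0.7]
finger_gap: 1.0
gripper_force: 0.0
```

Emit:
servo_tool --pt "0 0 0 0.3 -3 2 1" --pt "0 0 0 0 0 3 1" --pt "0 0 0 0 0 2 1" --pt "0 0 0 0 0 0 1" --pt "0 0 0 0 0 0 1"

```text
clock: 14.05
eef_pos: [439.2, 14.3, 175.3]
eef_rot: [[-1.0, -0.0, -0.004], [-0.0, 1.0, -0.001], [0.004, -0.001, -1.0]]
contact_force: [-0.8, -0.8, 0.0]
finger_gap: 0.999
gripper_force: 0.0
```

```bash
python3 - <<'E'
from h import *
p,d,W,C,s=look("w9");caps(W)
E
```

```text
tcp [439.2  14.3 175.3] 14.05 gap 0.999
rasp 0
cream 0
mint 5281 encl 442.2 16.3 r 28.5 z 44.4
brown 1156 encl 443.9 14.8 r 34.1 z 22.5
```

Emit:
servo_tool --pt "0 0 0 -0.3 0.2 2.5 1" --pt "0 0 0 0 0 2.5 1" --pt "0 0 0 0 0 2 1" --pt "0 0 0 0 0 0.9 1" --pt "0 0 0 0 0 0 0.5" --pt "0 0 0 0 0 0 0.3" --pt "0 0 0 0 0 0 -1" --pt "0 0 0 0 0 0 -1" --pt "0 0 0 0 0 0 -1" --pt "0 0 0 0 0 0 -1" --newtons 40

```text
clock: 14.93
eef_pos: [444.2, 16.6, 98.9]
eef_rot: [[-1.0, -0.0, 0.003], [-0.0, 1.0, 0.001], [-0.003, 0.001, -1.0]]
contact_force: [-2.3, -0.6, 8.0]
finger_gap: 0.65
gripper_force: 42.7
```

Emit:
servo_tool --pt "0 0 0 0 0 -0.5 -1" --pt "0 0 0 0 0 -1.5 -1" --pt "0 0 0 0 0 -3 -1" --pt "0 0 0 0 0 -3.5 -1" --pt "0 0 0 0 0 -3.5 -1" --pt "0 0 0 0 1.4 -2.5 -1" --pt "0 0 0 -1 2 0 -1" --pt "0 0 0 -1.5 3 0 -1" --pt "0 0 0 -1.5 3 0 -1" --pt "0 0 0 -1.5 3 0 -1"

```text
clock: 15.77
eef_pos: [498.7, 141.5, 243.7]
eef_rot: [[-1.0, 0.001, 0.002], [0.001, 1.0, 0.001], [-0.002, 0.001, -1.0]]
contact_force: [0.8, -0.3, -0.1]
finger_gap: 0.647
gripper_force: 42.5
```

Emit:
servo_tool --pt "0 0 0 -1.5 3 0 -1" --pt "0 0 0 -1.2 2 0 -1" --pt "0 0 0 0 0 0 -1" --pt "0 0 0 0 0 0 -1"

```text
clock: 16.1
eef_pos: [525.2, 191.6, 242.7]
eef_rot: [[-1.0, -0.003, 0.0], [-0.003, 1.0, 0.0], [-0.0, 0.0, -1.0]]
contact_force: [-0.4, -0.8, -0.9]
finger_gap: 0.647
gripper_force: 42.5
```

```bash
python3 - <<'E'
from h import *
p,d,W,C,s=look("w10");rims(W,["mint"]);heldfit(W,s,57,55);caps(W)
E
```

```text
tcp [525.2 191.6 242.7] 16.1 gap 0.647
mint 843 encl 526.2 190.3 r 27.4 mid [514.9 190.5  99.5]
held top z 54.6 x centre 2.4 xrange -25.9 30.9 tilt [0.  0.2] origin z 76.6
rasp 0
cream 0
mint 0
brown 5396 encl 444.1 15.6 r 34.1 z 22.4
```

Emit:
servo_tool --pt "0 0 0 -0.28 -0.1 2 -1" --pt "0 0 0 0 0 2.3 -1" --pt "0 0 0 0 0 1.4 -1" --pt "0 0 0 0 0 0.5 -1" --pt "0 0 0 0 0 0 -1" --pt "0 0 0 0 0 0 -1"

```text
clock: 16.65
eef_pos: [528.2, 188.6, 181.1]
eef_rot: [[-1.0, 0.001, 0.001], [0.001, 1.0, 0.0], [-0.001, 0.0, -1.0]]
contact_force: [-0.4, 0.3, -0.5]
finger_gap: 0.647
gripper_force: 42.5
```

Emit:
servo_tool --pt "0 0 0 0 0.16 0.1 -1" --pt "0 0 0 0 0 0.4 -1" --pt "0 0 0 0 0 0.3 -1" --pt "0 0 0 0 0 0.2 -1" --pt "0 0 0 0 0 0.1 -1" --pt "0 0 0 0 0 0 -1"

```text
clock: 17.15
eef_pos: [528.1, 191.2, 170.0]
eef_rot: [[-1.0, -0.0, -0.0], [-0.0, 1.0, 0.0], [0.0, 0.0, -1.0]]
contact_force: [-1.7, -0.4, 3.8]
finger_gap: 0.65
gripper_force: 42.8
```

Emit:
servo_tool --pt "0 0 0 0 0 0 0.4" --pt "0 0 0 0 0 0 0.7" --pt "0 0 0 0 0 0 0.9" --pt "0 0 0 0 0 -0.8 1" --pt "0 0 0 0 0 -3 1" --pt "0 0 0 0 0 -3 1" --pt "0 0 0 0 0 -1.5 1" --pt "0 0 0 0 0 0 1"

```text
clock: 17.82
eef_pos: [530.0, 191.7, 256.9]
eef_rot: [[-1.0, 0.0, 0.008], [0.0, 1.0, 0.004], [-0.008, 0.004, -1.0]]
contact_force: [1.1, -0.8, -0.8]
finger_gap: 0.999
gripper_force: 0.0
```

```bash
python3 - <<'E'
from h import *
p,d,W,C,s=look("w11");seated(W,"mint")
E
```

```text
tcp [530.  191.7 256.9] 17.82 gap 0.999
mint lid at 526.3 191.9 r 28.4 top z 115.3 expect 115 tilt [-0.1  0.1]
```

Emit:
servo_tool --pt "0 0 0 0 -1 0 1" --pt "0 0 0 1 -2.5 0 1" --pt "0 0 0 1.5 -3 0 1" --pt "0 0 0 1.5 -3 0 1" --pt "0 0 0 1.5 -3 2 1" --pt "0 0 0 1.5 -3 3 1" --pt "0 0 0 1.3 -2.1 3 1" --pt "0 0 0 0 0 2 1" --pt "0 0 0 0 0 0 1" --pt "0 0 0 0 0 0 1"

```text
clock: 18.7
eef_pos: [445.1, 16.7, 153.5]
eef_rot: [[-1.0, 0.001, -0.004], [0.001, 1.0, -0.001], [0.004, -0.001, -1.0]]
contact_force: [-0.2, 0.1, 0.4]
finger_gap: 0.994
gripper_force: 0.0
```

```bash
python3 - <<'E'
from h import *
p,d,W,C,s=look("w12");caps(W,444,15)
E
```

```text
tcp [445.1  16.7 153.5] 18.7 gap 0.994
rasp 0
cream 0
mint 0
brown 7653 encl 443.7 15.0 r 34.0 z 22.4
```

Emit:
servo_tool --pt "0 0 0 0.2 -0.17 2.5 1" --pt "0 0 0 0 0 2.5 1" --pt "0 0 0 0 0 2 1" --pt "0 0 0 0 0 1.1 1" --pt "0 0 0 0 0 0 0.75" --pt "0 0 0 0 0 0 0.5" --pt "0 0 0 0 0 0 -1" --pt "0 0 0 0 0 0 -1" --pt "0 0 0 0 0 0 -1" --pt "0 0 0 0 0 0 -1" --newtons 40

```text
clock: 19.58
eef_pos: [444.9, 15.8, 74.5]
eef_rot: [[-1.0, -0.001, 0.002], [-0.001, 1.0, 0.0], [-0.002, 0.0, -1.0]]
contact_force: [-0.3, -0.1, 4.7]
finger_gap: 0.776
gripper_force: 44.7
```

Emit:
servo_tool --pt "0 0 0 0 0 -0.5 -1" --pt "0 0 0 0 0 -1.5 -1" --pt "0 0 0 0 0 -3 -1" --pt "0 0 0 0 0 -3.5 -1" --pt "0 0 0 0 0 -3.5 -1" --pt "0 0 0 0 0 -3.5 -1" --pt "0 0 0 0 -0.8 -2 -1" --pt "0 0 0 -0.5 -2 0 -1" --pt "0 0 0 -1 -3 0 -1" --pt "0 0 0 -1 -3 0 -1"

```text
clock: 20.42
eef_pos: [469.1, -72.8, 249.8]
eef_rot: [[-1.0, -0.003, 0.002], [-0.003, 1.0, 0.001], [-0.002, 0.001, -1.0]]
contact_force: [0.5, 0.7, -0.5]
finger_gap: 0.773
gripper_force: 44.9
```

Emit:
servo_tool --pt "0 0 0 -1 -3 0 -1" --pt "0 0 0 -1 -3 0 -1" --pt "0 0 0 -1 -3 0 -1" --pt "0 0 0 -0.2 -3 0 -1" --pt "0 0 0 0 0 0 -1" --pt "0 0 0 0 0 0 -1"

```text
clock: 20.92
eef_pos: [500.5, -194.4, 248.7]
eef_rot: [[-1.0, 0.004, -0.001], [0.004, 1.0, -0.0], [0.0, -0.0, -1.0]]
contact_force: [-0.7, 1.1, -0.0]
finger_gap: 0.779
gripper_force: 44.8
```

```bash
python3 - <<'E'
from h import *
p,d,W,C,s=look("w13");rims(W,["brown"]);heldfit(W,s,68,52);seated(W,"rasp")
E
```

```text
tcp [ 500.5 -194.4  248.7] 20.92 gap 0.779
brown 923 encl 499.9 -192.5 r 32.5 mid [ 485.3 -192.6  107.4]
held top z 52.1 x centre 1.2 xrange -32.8 35.2 tilt [0. 0.] origin z 74.1
rasp lid at 543.5 -328.6 r 17.6 top z 99.4 expect 99 tilt [-0.2  0.4]
```

Emit:
servo_tool --pt "0 0 0 -0.27 0.2 2 -1" --pt "0 0 0 0 0 2.3 -1" --pt "0 0 0 0 0 1.4 -1" --pt "0 0 0 0 0 0.5 -1" --pt "0 0 0 0 0 0 -1" --pt "0 0 0 0 0 0 -1"

```text
clock: 21.47
eef_pos: [504.2, -189.7, 187.1]
eef_rot: [[-1.0, -0.002, 0.001], [-0.002, 1.0, 0.0], [-0.001, 0.0, -1.0]]
contact_force: [-0.8, 0.5, -0.1]
finger_gap: 0.785
gripper_force: 44.9
```

Emit:
servo_tool --pt "0 0 0 0.07 -0.2 0.1 -1" --pt "0 0 0 0 0 0.4 -1" --pt "0 0 0 0 0 0.3 -1" --pt "0 0 0 0 0 0.2 -1" --pt "0 0 0 0 0 0.15 -1" --pt "0 0 0 0 0 0 -1"

```text
clock: 21.97
eef_pos: [503.1, -192.5, 175.5]
eef_rot: [[-1.0, -0.0, -0.0], [-0.0, 1.0, 0.0], [0.0, 0.0, -1.0]]
contact_force: [-1.1, 0.4, 3.8]
finger_gap: 0.78
gripper_force: 45.3
```

Emit:
servo_tool --pt "0 0 0 0 0 0 0.7" --pt "0 0 0 0 0 0 0.9" --pt "0 0 0 0 0 0 1" --pt "0 0 0 0 0 0 1" --pt "0 0 0 0 0 -0.8 1" --pt "0 0 0 0 0 -3 1" --pt "0 0 0 0 0 -3 1" --pt "0 0 0 0 0 -3 1" --pt "0 0 0 0 0 0 1" --pt "0 0 0 0 0 0 1"

```text
clock: 22.8
eef_pos: [504.0, -192.8, 275.4]
eef_rot: [[-1.0, -0.0, 0.005], [-0.0, 1.0, -0.001], [-0.005, -0.001, -1.0]]
contact_force: [-0.1, -0.5, -1.0]
finger_gap: 1.0
gripper_force: 0.0
```

```bash
python3 - <<'E'
from h import *
p,d,W,C,s=look("w14");seated(W,"brown");seated(W,"rasp")
p,d=get_image("scene");cv2.imwrite("pics/s1.png",p[:,:,::-1]);cv2.imwrite("pics/s1c.png",cv2.resize(p[120:320,180:520,::-1],None,fx=2.3,fy=2.3))
E
```

```text
tcp [ 504.  -192.8  275.4] 22.8 gap 1.0
brown lid at 502.0 -191.9 r 33.7 top z 123.3 expect 123 tilt [-0.  0.]
rasp lid at 543.4 -328.2 r 17.8 top z 99.4 expect 99 tilt [-0.4  0.7]
```

View pics/s1c.png

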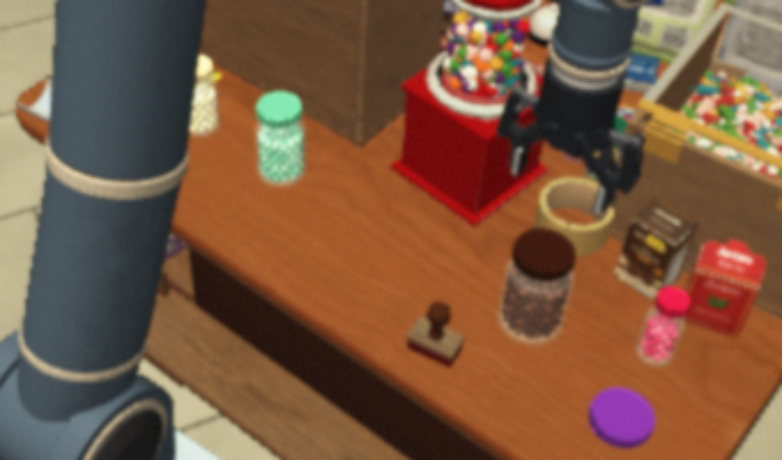

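All four jars are closed: cream at (205,70), mint at (280,108), brown at (543,250) and raspberry at (673,300). The stamp and the purple lid are untouched, and the gripper is clear.

```bash
python3 -c "
from bench import *
print(sign_off())"
```

```text
the job is handed in; nothing more can be done
None
```

All four jars are closed with their matching lids, measured seated and level, the job is handed in at about 23 s, and the scoop and price stamp were not touched.

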